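# Latch the tool box lid under its spring keeper

## Robot

A 6-joint arm with a two-finger parallel gripper is mounted at the origin on the work surface. World frame = base frame: x ahead of the robot, y to its left, z up, the work surface at z = 0. Lengths are in m, angles in rad, forces in N, time in s.
With the tool pointing down it reaches from about 0.325 to 0.775 m from the base axis. Payload 5.5 kg.
Tool frame: the origin (TCP) lies between the finger pads; the fingertips stand 8 mm ahead of it and the grasp point (between the pads) lies 11 mm behind it (tcp_to_tips is the distance from the TCP to the fingertips, in m); z points along the fingers, y is the line along which they close (so a half turn about z gives the same grasp; the last joint's range is limited). The gripper opens to 88 mm and grips with 3 to 60 N. Pads are 20 mm wide; open, the fingers measure 115 mm over their backs; the gripper's body (75 mm by 178 mm) begins 61 mm behind the grasp point.
Start: joints at [1.261, 0.091, 1.231, -0, 1.82, -0.057], TCP at [0.15, 0.581, 0.231] pointing down, gripper open.
Joint ranges: [-2.87, 2.87], [-0.86, 2.18], [0.17, 2.46], [-1.51, 4.65], [0.06, 2.69], [-2.65, 2.65]. Speed limits (rad/s): [2.57, 2.57, 3.01, 3.14, 3.14, 3.14].

## Interface

Orientations are given as a unit quaternion [w, x, y, z].
In Python, from bench import * gives the robot as it stands. Calls block until the motion is done:
- move_to(position, orientation): joint-space move of the TCP to a pose.
- move_l(position, speed=0.15, orientation=None): straight line of the TCP; orientation=None keeps the orientation; speed is the mean speed in m/s.
- movej(angles): joint-space move.
- gripper_open() and close(): open the fingers fully, or close them until they stop; the grip force is fixed at half the most.
- hold(seconds).
- inverse_kinematics(position, orientation): joint angles nearest the present ones, or None.
- state(): the state.
- get_image(name): name is "scene" or "top" or "wrist"; returns a dict with "frame" (384x512x3 uint8, blue, green, red), "depth" (384x512 float32, m along the optical axis (not along the pixel's ray), 0 where there is no reading), "camera_matrix" (3x3 intrinsics, pixels), "view" (4x4, takes a point from world to camera coordinates). Camera axes: x right, y up, looking along -z (the intrinsics and any distortion apply to the point x, -y, -z); pixel columns grow to the right and rows downward; lengths in m; the calibration is good to about 2 mm. The wrist camera is an equidistant fisheye: a pixel r from the principal point sees the ray r / f radians off the axis. A picture is of the moment at which its call begins.
A pose or a line that the arm cannot do raises IKError and nothing moves.
- job_done(): hands the job in; it is judged then, once.
The state is a dict: "time": time; "joint_pos": joint angles; "dq": joint speeds; "joint_torque": joint torques, N m; "ee_pos": TCP position; "ee_rot": TCP orientation; "ft_force": force on the tool from outside, world axes, zero at the start; "moment": the same for the moment, N m; "finger_gap": finger opening in m; "finger_force": force on a finger pad.
Only numpy, scipy, OpenCV 4.12 (cv2) and the standard library are available. Lean on these libraries where they do the work, as an engineer would, in place of code of your own. Each camera call takes 0.05 s, during which the arm holds its last target. There are 200 camera calls.

## Task

Push the lid of the red tool box down onto its seal with your fingertips, then press the lid's black slide latch down hard and, keeping it pressed, slide it towards the steel keeper so that its tongue runs under the leaf spring and is fully home. Let go and leave the lid held down by the keeper. Do it all by pressing and pushing: do not lift the lid further open, and leave the other things on the bench where they are.

Things in the scene. Friction and masses are not known exactly. Their poses are not given: they have to be found in the camera images.
- toolbox: Red plastic tool box fixed to the bench: 210 mm deep (its x), 420 mm wide (its y), rim 150 mm high. Origin at the centre of its underside, z up. Its front (-x side) looks roughly to the robot; the lid is hinged along the far rim, at x = +105, z = 150 mm in this frame.
- lid (a joint): Angle of the red lid (rad): 0 = right down on the rim, larger = front edge up. Starts part open and stays where it is left (stiff hinge: 1 to 3 N at the front edge moves it down). Below about 0.05 rad (front edge 10 mm up) it squashes a springy foam seal; right down takes about 13 to 15 N at the latch, and when let go the seal lifts it 6 to 10 mm again, unless it is latched.
- lid_push (a point): Clear place to push the lid down, on its flat top, 165 mm from the hinge line. Moves with the lid; with the lid at 0 it is at x -60, y -78, z 164 mm in the tool box's frame. The lid is a slab 14 mm thick (underside on the hinge line), 214 mm from hinge to front edge, 424 mm wide; a black carrying handle 160 mm long (along y) stands 43 mm above its top, 85 mm from the hinge line.
- latch (a joint): Travel of the slide latch along the lid's front edge, towards the tool box's +y (m): about 0 = drawn back, 0.034 = fully home. It stays where it is left. It slides home only while the lid is pressed down to within about 3 mm of the rim; otherwise its tongue butts against the turned-up lip of the leaf spring. With the lid down the slide takes about 2 to 6 N.
- latch_pad (a point): Centre of the top of the latch's black ribbed pad (54 mm in y, 26 mm in x, 5 mm above the lid). At its +y end, 27 mm on, a yellow hump 7 mm thick, as wide as the pad, stands 7 mm above it for a finger to push against; then a steel tongue runs 48 mm on to the keeper. Moves with lid and latch; with both at 0 it is at x -93.5, y -78, z 169 mm in the tool box's frame.
- keeper_mouth (a point): Mouth of the keeper, under the turned-up lip of its steel leaf spring (18 mm wide); fixed to the tool box, at x -93.5, y +16, z 169 mm in its frame, in a notch of the lid's front edge. The spring runs on in +y to a riveted steel post 54 to 74 mm farther (top 174 mm above the bench). The tongue must pass below the spring, which drags on it and holds it down.
- rake: Aluminium hand rake with a black handle, 275 mm long, 40 mm high, lying in front of the tool box; leave it. Origin 140 mm from the handle's end, on the bench; its x points to the tines.
- pot: Glazed blue pot, 120 mm across the rim, 105 mm high, standing at one end of the tool box; leave it. Origin at the centre of its foot.
- bottle: Green glass bottle, 68 mm across, 210 mm high, standing at one end of the tool box; leave it. Origin at the centre of its foot.
- jar: Glass jar with a brass lid, 68 mm across, 85 mm high, standing behind the tool box; leave it. Origin at the centre of its foot.
- tin: Green tin, 66 mm across, 100 mm high, standing behind the tool box; leave it. Origin at the centre of its foot.
- screwdriver: Screwdriver with an orange handle, 190 mm long, lying in front of the tool box; leave it. Origin on the bench, x points to its tip.

How it is judged:
On the way, in this order (a step that is already met when the one before it is completed fails the run):
1. the lid is down on its seal with the latch still drawn back (value of joint lid below 0.055 rad and value of joint latch below 0.013 m), for 0.05 s.
2. with the lid pressed down, the latch's tongue is under the leaf spring (value of joint lid below 0.02 rad and value of joint latch above 0.02 m), for 0.05 s.
At the end, for the whole second after the job is handed in: The latch is home (at least 30 of its 34 mm) and the keeper holds the lid down, its front edge within about 3 mm of the rim (0.016 rad), at rest (value of joint latch above 0.03 m and value of joint lid below 0.016 rad and velocity of joint lid below 0.02 rad/s); the robot touches nothing.
It fails at once if the lid is lifted further open (value of joint lid above 0.75 rad).
It fails at once if a bystander is lifted, carried or knocked away (more than 25 mm) (distance of any of rake, pot, bottle, jar, tin, screwdriver from where it was at the start of the episode above 0.025 m).
It also fails if it takes over 42 s, if anything falls off the work surface, if the arm or the gripper's body presses on something with over 40 N, if the wrist force passes 120 N, or if a joint passes its speed limit or range.

## Working session

There is one attempt and no reset: what is moved stays moved. The work goes in short steps, each a Python script; the robot and the scene stay as the last script left them, time stands still between calls to the robot, and variables do not carry over. Pictures are saved under pics/ and viewed, at most 10 in all, crops included, and the job is handed in when it is done.

```bash
mkdir -p pics; ls; python3 - <<'E'
from bench import *
import cv2,numpy as np
for n in("scene","top"):
    d=get_image(n); cv2.imwrite(f"pics/{n}0.png",d["frame"]); np.savez(f"{n}0.npz",**d)
    print(n,d["camera_matrix"].tolist(),np.round(d["view"],3).tolist())
s=state();print(s["time"],s["ee_pos"],s["ee_rot"],s["finger_gap"])
E
```

```text
pics
scene [[398.1664682785839, 0.0, 257.4183672733625], [0.0, 398.1664682785839, 186.23313547159356], [0.0, 0.0, 1.0]] [[0.898, 0.441, -0.015, -0.531], [-0.304, 0.643, 0.703, 0.078], [0.32, -0.627, 0.711, -1.265], [0.0, 0.0, 0.0, 1.0]]
top [[427.4304575672959, 0.0, 256.6329085620407], [0.0, 427.4304575672959, 188.39531146304242], [0.0, 0.0, 1.0]] [[0.003, -1.0, 0.015, 0.015], [0.99, 0.005, 0.142, -0.571], [-0.142, 0.014, 0.99, -1.162], [0.0, 0.0, 0.0, 1.0]]
0.1 [0.15000177 0.58070174 0.22962646] [-1.47896003e-04  1.26073370e-01  9.92020543e-01 -8.52302663e-04] 0.08806758729842158
```

View pics/scene0.png

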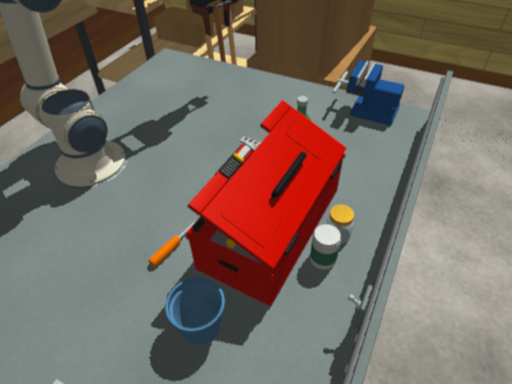

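View pics/top0.png

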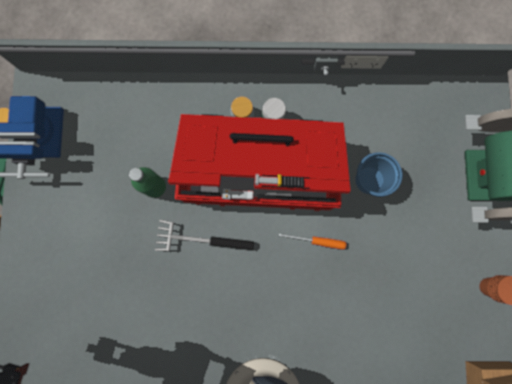

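The scene view shows the lid about half open, with the pot at the box's -y end. The top view shows the black pad at about (293,182), the yellow hump at (280,181), the tongue at (268,180) and the keeper at (240,187). Next I'll fit the lid and box from the depth image.

```bash
cat > h.py <<'E'
import numpy as np,cv2
def pts(d):
    K,V,z=d["camera_matrix"],d["view"],d["depth"]
    v,u=np.mgrid[:z.shape[0],:z.shape[1]]
    c=np.stack([(u-K[0,2])/K[0,0]*z,-(v-K[1,2])/K[1,1]*z,-z],-1)
    R,t=V[:3,:3],V[:3,3]
    return (c-t)@R
E
python3 - <<'E'
from h import *
d=dict(np.load("top0.npz")); P=pts(d); f=d["frame"]; hsv=cv2.cvtColor(f,cv2.COLOR_BGR2HSV)
H,S,Vv=[hsv[...,i].astype(int) for i in range(3)]
ok=d["depth"]>0
red=((H<6)|(H>174))&(S>170)&(Vv>90)&ok
red[:105]=0;red[215:]=0;red[:,:165]=0;red[:,360:]=0
A=P[red]; rng=np.random.default_rng(0);best=0
for _ in range(500):
    q=A[rng.choice(len(A),3,0)];n=np.cross(q[1]-q[0],q[2]-q[0]);l=np.linalg.norm(n)
    if l<1e-4: continue
    n/=l; n*=np.sign(n[2]) or 1
    i=abs((A-q[0])@n)<.003
    if i.sum()>best and n[2]>.5: best=i.sum();I=i
B=A[I];c=B.mean(0);n=np.linalg.svd(B-c,full_matrices=False)[2][2];n*=np.sign(n[2])
print("inl",best,len(A),"n",n,"angle",np.arccos(n[2]))
hd=np.cross(n,[0,0,1]);hd/=np.linalg.norm(hd);hd*=np.sign(hd[1]); fw=np.cross(hd,n) # direction in-plane
print("hinge dir",hd,"yaw",np.arctan2(-hd[0],hd[1]))
m=(abs((P-c)@n)<.004)&red
Q=P[m]-c
for nm,a in(("along",hd),("fwd",fw)):
    print(nm,a,np.percentile(Q@a,[0,.3,1,50,99,99.7,100]).round(4))
print("c",c)
np.savez("lid.npz",c=c,n=n,hd=hd,fw=fw)
yel=(H>20)&(H<35)&(S>120)&ok; yel[:160]=0;yel[210:]=0;yel[:,:230]=0;yel[:,330:]=0
print("yellow",yel.sum(),P[yel].mean(0))
blk=(Vv<60)&ok; blk[:170]=0;blk[195:]=0;blk[:,:281]=0;blk[:,310:]=0
print("pad",blk.sum(),np.median(P[blk],0),np.ptp(P[blk],0))
# in-plane coordinates for these
for M in(yel,blk):
    q=P[M].mean(0)-c;print((q@hd),(q@fw),(q@n))
# base-rim red points
r=red&~m;print("z hist",np.histogram(P[r][:,2],8))
cv2.imwrite("pics/crop.png",cv2.resize(f[95:215,160:360],None,fx=4,fy=4,interpolation=cv2.INTER_CUBIC))
E
```

```text
inl 9328 11396 n [ 0.42242054 -0.01952445  0.90618965] angle 0.4366117652069646
hinge dir [ 0.04617111  0.99893355 -0.        ] yaw -0.04618753172383534
along [ 0.04617111  0.99893355 -0.        ] [-0.2127 -0.2104 -0.2079  0.0012  0.2041  0.2066  0.2084]
fwd [ 0.90522324 -0.04183978 -0.42287151] [-0.105  -0.1032 -0.102  -0.0049  0.106   0.1082  0.1108]
c [0.63889137 0.01170848 0.2104124 ]
yellow 37 [ 0.55961754 -0.0325764   0.2573036 ]
pad 236 [ 0.55369641 -0.06695174  0.25138713] [0.02542871 0.0893325  0.19051415]
-0.0478978181914971 -0.08973659789839385 0.009870064666530074
-0.08560392833643854 -0.07206092760142653 -0.03527284045649671
z hist (array([  1,   4,  42,  40, 851,  44, 170, 248]), array([0.00698489, 0.03824357, 0.06950225, 0.10076092, 0.1320196 ,
       0.16327828, 0.19453695, 0.22579563, 0.25705431]))
```

View pics/crop.png

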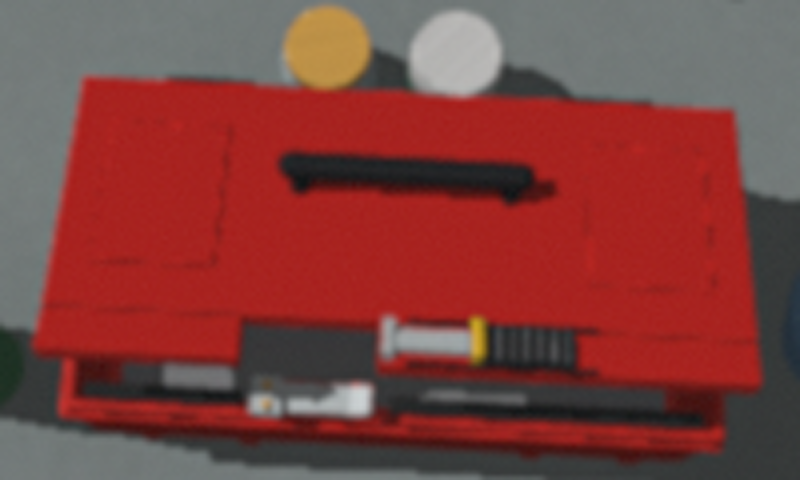

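The lid fit agrees with the given sizes: the hinge comes out at z ≈ 0.152 (0.150 expected), the lid is 0.437 rad open, and the hump is 198 mm from the hinge. The latch is drawn back. Next I push the lid down along its arc.

```bash
cat >> h.py <<'E'
O=np.array([.6258,.0104,0]);a=-.0462
ux=np.array([np.cos(a),np.sin(a),0]);uy=np.array([-np.sin(a),np.cos(a),0])
Q=[0,np.sin(-a/2),np.cos(a/2),0]
def W(x,y,z): # box-frame fingertip point -> world TCP
    return O+ux*x+uy*y+np.array([0,0,z+.008])
def lidpt(r,y,th,off=.014): # top point at r from the hinge
    return W(.105-r*np.cos(th)+off*np.sin(th),y,.15+r*np.sin(th)+off*np.cos(th))
E
python3 - <<'E'
from h import *
from bench import *
close()
p=state()["ee_pos"]; move_l([p[0],p[1],.34],.25)
w=lidpt(.165,-.078,.437)
move_to([w[0],w[1],.34],Q)
s=state();print(s["time"],s["ee_pos"],s["ft_force"],s["finger_gap"])
move_l(w+[0,0,.015],.15)
for th in np.linspace(.42,.03,14):
    move_l(lidpt(.165,-.078,th),.08); s=state()
    print(round(th,3),round(s["time"],2),s["ee_pos"].round(4),s["ft_force"].round(1))
    if s["ft_force"][2]>30: break
E
```

```text
4.7667 [ 0.58376797 -0.06492888  0.34004574] [-0.02345703 -0.00904591  0.46361482] 0.0005050818808306068
0.42 5.85 [ 0.5823 -0.0656  0.2383] [0.1 0.9 0.8]
0.39 6.1 [ 0.5799 -0.0656  0.2338] [ 1.6 -1.1 -0.1]
0.36 6.35 [ 0.5775 -0.0654  0.2289] [ 0.8 -0.2 -0.2]
0.33 6.6 [ 0.5754 -0.0653  0.2243] [ 0.4 -0.9 -0.7]
0.3 6.85 [ 0.5735 -0.0652  0.2197] [ 0.2 -0.4  0.1]
0.27 7.1 [ 0.5717 -0.0652  0.215 ] [ 1.   0.1 -0.4]
0.24 7.35 [ 0.5701 -0.0651  0.2103] [-0.4  0.3 -0. ]
0.21 7.6 [ 0.5685 -0.065   0.2056] [-0.2  0.2  0. ]
0.18 7.85 [ 0.5672 -0.065   0.2008] [ 0.6 -0.  -0.4]
0.15 8.1 [ 0.566  -0.0649  0.196 ] [ 0.2 -0.6  0.7]
0.12 8.35 [ 0.5649 -0.0649  0.1911] [ 0.2 -0.  -0.9]
0.09 8.6 [ 0.564  -0.0648  0.1862] [-0.2  0.1  1. ]
0.06 8.85 [ 0.5632 -0.0648  0.1814] [ 0.7 -0.3  0.4]
0.03 9.1 [ 0.5629 -0.0648  0.1772] [ 1.1 -0.3  1.1]
```

```bash
python3 - <<'E'
from h import *
from bench import *
d=get_image("scene"); f=d["frame"][90:310,160:380]; cv2.imwrite("pics/s1.png",cv2.resize(f,None,fx=2.7,fy=2.7,interpolation=cv2.INTER_CUBIC))
E
```

```text
(no output)
```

View pics/s1.png

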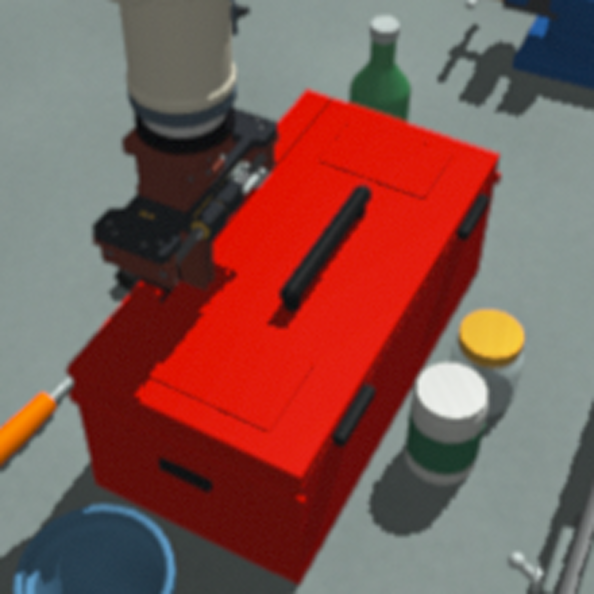

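The lid is nearly down, with the fingertips on the clear spot by the latch and everything else in place. Next I press into the seal, then move to the pad.

```bash
python3 - <<'E'
from h import *
from bench import *
z=.169
def rep(k):
    s=state();print(k,round(s["time"],2),s["ee_pos"].round(4),s["ft_force"].round(1));return s["ft_force"]
while z>.158:
    z-=.0015; move_l(W(-.06,-.078,z),.03)
    if rep("lid")[2]>9: break
hold(.15)
move_l(W(-.06,-.078,.20),.12)
move_l(W(-.0935,-.084,.20),.15)
d=get_image("top"); np.savez("top1.npz",**d)
z=.182; move_l(W(-.0935,-.084,z),.1)
while z>.155:
    z-=.0015; move_l(W(-.0935,-.084,z),.03); 
    if rep("pad")[2]>24: break
cv2.imwrite("pics/t1.png",cv2.resize(get_image("wrist")["frame"],None,fx=1.4,fy=1.4))
E
```

```text
lid 9.4 [ 0.5628 -0.0648  0.1764] [ 0.2 -0.1  6.1]
lid 9.65 [ 0.5627 -0.0648  0.1754] [ 0.9 -0.7  6.9]
lid 9.9 [ 0.5626 -0.0648  0.1743] [-1.1 -0.1  9. ]
lid 10.15 [ 0.5626 -0.0648  0.1733] [-2.1  0.8 10.9]
pad 11.77 [ 0.5287 -0.0692  0.1888] [0.2 0.8 0.2]
pad 12.02 [ 0.5285 -0.0692  0.187 ] [-0.5  0.2  0.7]
pad 12.27 [ 0.5285 -0.0692  0.1854] [ 0.1 -0.7 -0.6]
pad 12.52 [ 0.5285 -0.0692  0.1843] [-0.9  0.7  2.5]
pad 12.77 [ 0.5284 -0.0692  0.183 ] [-2.9 -0.3  4.3]
pad 13.02 [ 0.5283 -0.0692  0.1816] [-3.7  1.3  5.9]
pad 13.27 [ 0.5282 -0.0692  0.1804] [-3.9  0.9  7.4]
pad 13.52 [ 0.5281 -0.0692  0.1792] [-6.1  0.5  8.6]
pad 13.77 [ 0.528  -0.0692  0.178 ] [-6.3  0.8  9.7]
pad 14.02 [ 0.528  -0.0692  0.1771] [-7.6  0.2 12.5]
pad 14.27 [ 0.528  -0.0692  0.177 ] [-10.7   1.2  17. ]
pad 14.52 [ 0.528  -0.0692  0.1769] [-11.5   1.8  22.2]
pad 14.77 [ 0.5281 -0.0692  0.1767] [-13.8   1.8  28.2]
```

View pics/t1.png

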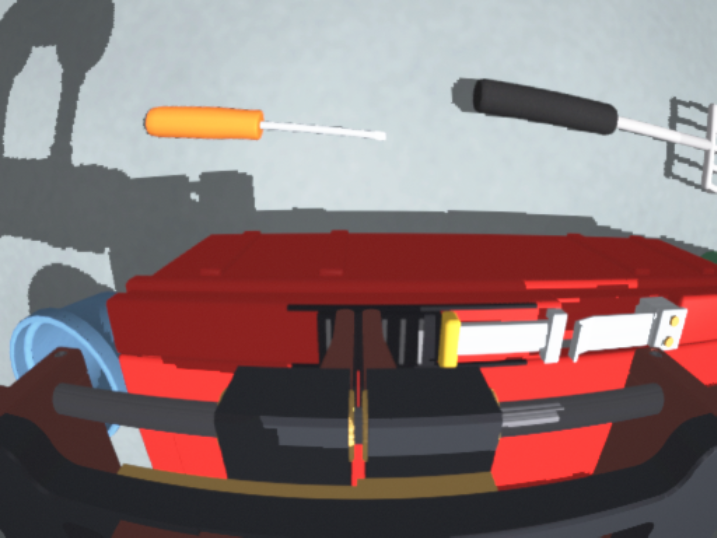

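The fingertips are on the ribbed pad behind the yellow hump, the lid has bottomed out, and the tongue is lined up with the keeper. Now I slide, holding about 28 N.

```bash
python3 - <<'E'
from h import *
from bench import *
y=-.084; zc=state()["ee_pos"][2]
z=.182-.0015*13
while y<-.018:
    y+=.003; move_l(W(-.0935,y,z),.03); s=state(); F=s["ft_force"]; fy=-F@uy
    p=s["ee_pos"]-O
    print(round(s["time"],2),round(y,3),round(p@uy,4),s["ee_pos"][2].round(4),F.round(1),round(fy,1))
    if F[2]<24: z-=.001
    if F[2]>34: z+=.001
    if fy>22: break
cv2.imwrite("pics/t2.png",cv2.resize(get_image("wrist")["frame"],None,fx=1.4,fy=1.4))
E
```

```text
15.07 -0.081 -0.0814 0.1767 [-13.8   0.8  28.3] -0.2
15.32 -0.078 -0.0784 0.1767 [-14.5   0.   27.3] 0.7
15.57 -0.075 -0.0754 0.1767 [-14.1   1.4  27.4] -0.7
15.82 -0.072 -0.0724 0.1768 [-14.5   0.3  26.6] 0.4
16.07 -0.069 -0.0693 0.1767 [-13.9   0.   27.6] 0.6
16.32 -0.066 -0.0664 0.1767 [-14.8   0.2  28. ] 0.5
16.57 -0.063 -0.0637 0.1768 [-13.6  -1.5  27.5] 2.1
16.82 -0.06 -0.0605 0.1768 [-15.   -0.4  27.8] 1.1
17.07 -0.057 -0.0579 0.1768 [-15.   -1.8  27.4] 2.5
17.32 -0.054 -0.055 0.1768 [-14.4  -1.9  28.4] 2.6
17.57 -0.051 -0.052 0.1768 [-14.5  -1.1  27.3] 1.8
17.82 -0.048 -0.0508 0.1768 [-11.   -7.9  26.4] 8.4
18.07 -0.045 -0.0488 0.1768 [ -8.6 -12.1  25.9] 12.4
18.32 -0.042 -0.0463 0.1769 [ -6.6 -13.7  23.5] 14.0
18.57 -0.039 -0.0445 0.1768 [ -6.7 -15.9  26.5] 16.2
18.82 -0.036 -0.0411 0.1768 [ -5.  -16.   25.9] 16.2
19.07 -0.033 -0.0376 0.1768 [ -3.4 -13.5  25.6] 13.6
19.32 -0.03 -0.0343 0.1768 [ -2.9 -13.5  26.3] 13.6
19.57 -0.027 -0.0313 0.1767 [ -2.  -14.1  25.5] 14.1
19.82 -0.024 -0.0283 0.1767 [ -2.1 -12.7  25.2] 12.8
20.07 -0.021 -0.0254 0.1766 [ -2.5 -14.   24.9] 14.1
20.32 -0.018 -0.0242 0.1766 [ -2.7 -20.2  25.1] 20.3
```

View pics/t2.png

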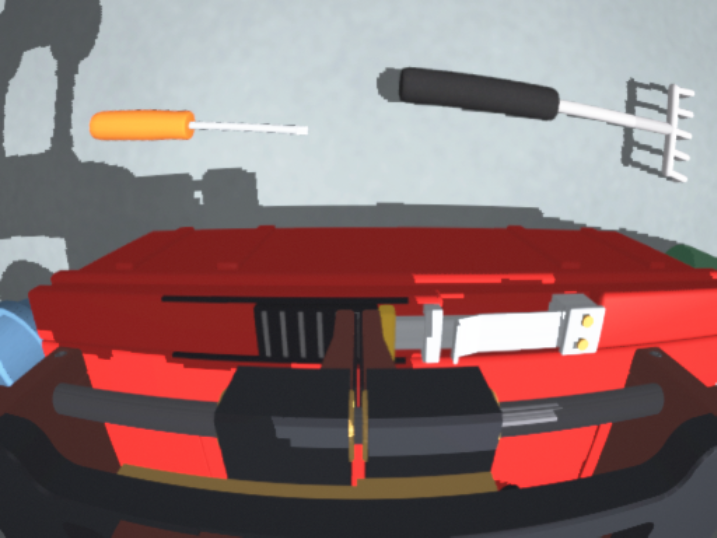

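The fingers are against the hump and the tongue has run under the spring. The force is now rising, which suggests the end stop. I'll push a little further to confirm, then release and look.

```bash
python3 - <<'E'
from h import *
from bench import *
y=-.018
z=.182-.0015*13
for _ in range(6):
    s=state();z=z
    y+=.002; move_l(W(-.0935,y,.1615),.03); s=state(); F=s["ft_force"]
    print(round(y,3),round((s["ee_pos"]-O)@uy,4),F.round(1))
    if -F@uy>32: break
p=(s["ee_pos"]-O)@uy
move_l(W(-.0935,p-.003,.1625),.03)
move_l(W(-.0935,p-.004,.20),.08)
move_l(W(-.0935,p-.004,.27),.2)
move_l(W(-.15,-.03,.30),.2)
hold(.3)
s=state();print(s["time"],s["ft_force"].round(1))
d=get_image("wrist");cv2.imwrite("pics/t3.png",cv2.resize(d["frame"],None,fx=1.4,fy=1.4))
d=get_image("top");f=d["frame"];P=pts(d)
hsv=cv2.cvtColor(f,cv2.COLOR_BGR2HSV);yel=cv2.inRange(hsv,(20,120,60),(35,255,255));yel[:160]=0;yel[215:]=0;yel[:,:220]=0;yel[:,330:]=0
yel=(yel>0)&(d["depth"]>0)
if yel.any(): q=np.median(P[yel],0)-O;print("hump box",q@ux,q@uy,q[2],yel.sum())
E
```

```text
-0.016 -0.024 [ -3.9 -26.9  24.8]
-0.014 -0.0239 [ -3.3 -31.7  23.7]
-0.012 -0.0236 [ -3.8 -37.7  23.9]
23.65 [-0.7  0.8  0.5]
```

View pics/t3.png

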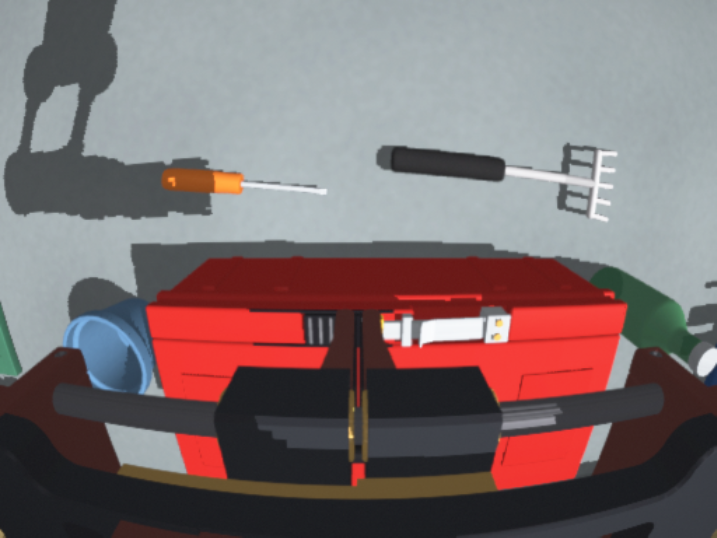

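The latch is against a hard stop, the lid is down and the arm is clear. One quick numeric check of the lid angle from the scene depth, then hand in.

```bash
python3 - <<'E'
from h import *
from bench import *
d=get_image("scene");P=pts(d)-O
x,y,z=P@ux,P@uy,P[...,2]
m=(d["depth"]>0)&(z>.15)&(z<.18)&(x>-.10)&(x<.1)&(((y>.09)&(y<.2))|((y<-.12)&(y>-.2)))
A=np.c_[x[m],y[m],np.ones(m.sum())];c=np.linalg.lstsq(A,z[m],rcond=None)[0];print(m.sum(),c, "front z",c[2]-.105*c[0])
ang=-c[0]
if ang<.016 : print(job_done())
E
```

```text
4776 [-0.00262263 -0.00090811  0.16334529] front z 0.16362066560412958
the job is handed in; nothing more can be done
None
```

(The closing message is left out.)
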